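# Fill the last bay of the parts tray and sweep it level

### The job

Set the brown cardboard carton of screws down flat, top up as it lies now, in the empty middle bay of the wooden parts tray and let go of it, so that nothing in the tray stands above the rim. Then check it: take the orange grip of the aluminium bar and sweep the bar along the rim over the whole tray to the other end. Do not drop the carton, leave the two oak offcuts in their end bays and the other things on the bench where they are.

Things in the scene. Friction and masses are not known exactly. Their poses are not given: they have to be found in the camera images.
- carton_center (a point): Centre of the loose brown cardboard carton of screws with a pale label: 60 mm (its x) x 90 mm (its y) x 45 mm high, about 0.42 kg; it lies flat on the bench, z up. This point is half-way up, 22.5 mm above its underside. Take it across its 60 mm width. It may lie to the left or to the right of the tray.
- bay (a point): Centre of the middle bay's floor in the fixed light wooden tray, on top of the 6 mm floor. Tray axes: x across, y along, z up. The bay is 114 mm along x, 104 mm along y: the carton goes in with its 90 mm side along tray x and its 60 mm width along tray y, with finger room beside it along y. The rim lies 50 mm above this point, so the seated carton ends 5 mm below it.
- bar_grip (a point): Centre of the orange block grip, 50 mm (tray x) x 24 mm (tray y) x 36 mm high, on the aluminium sweep bar; axes as the tray's. It lies 79 mm above the bay floor. The bar (140 x 26 x 10 mm) rides on the long sides, underside 1 mm above the rim, parked beyond the +y end wall at tray y about +140 mm.
- sweep_bar (a joint): Slide of the bar along the tray's -y direction, m: 0 parked at the +y end, 0.29 (stop) beyond the other end. About 2 N of friction; it stays where it is left. Something that stands above the rim blocks it.
- offcut_a_center (a point): Centre of the loose oak offcut in the +y end bay, 44 x 90 x 27 mm, its 90 mm side across the tray; half-way up.
- offcut_b_center (a point): Centre of the loose oak offcut in the -y end bay, 44 x 90 x 27 mm, its 90 mm side across the tray; half-way up.
- tub: Bystander: white filler tub with a green lid, 73 mm across, 61 mm high (too tall for the tray), on the bench at the other side of the tray from the carton; origin at the centre of its underside.
- jar: Bystander: white jar with a red lid, 65 mm across, 79 mm high, at the far right; origin at the centre of its underside.
- measure: Bystander: black tape measure with a yellow disc, 38 x 90 x 80 mm, at the far left; origin at the centre of its underside.
- tray: The tray, origin under its centre, on the bench; axes as for the bay. Rim 56 mm above the bench. Long sides 8 mm thick centred at x = +-61 mm, from y = -165 to +165 mm; end walls 8 mm thick at y = +-124 mm; two low dividers 6 mm thick at y = +-55 mm, only 22 mm above the bench, with an end bay beyond each. Close behind it, beyond about x = 0.62 m, stands a tall cabinet: swing nearer the base.

How it is judged:
On the way, in this order (a step that is already met when the one before it is completed fails the run):
1. the carton stands flat in the middle bay, below the rim, and is let go (z of carton_center in the frame of bay between 0.017 and 0.028 m and x of carton_center in the frame of bay between -0.02 and 0.02 m and y of carton_center in the frame of bay between -0.03 and 0.03 m and angle between carton's own z axis and vertical below 0.12 rad and contact force between the fingers and carton below 0.3 N and value of joint sweep_bar below 0.06 m), for 0.2 s.
2. the bar has been swept along the rim to the other end (value of joint sweep_bar above 0.265 m), for 0.1 s.
At the end, for the whole second after the job is handed in: Carton released, at rest and flat (7 degrees) on the middle bay's floor, within 20 mm across and 30 mm along the tray of the bay's centre; both offcuts in their end bays below the rim; the bar swept at least 265 mm of its 290 mm travel (z of carton_center in the frame of bay between 0.017 and 0.028 m and x of carton_center in the frame of bay between -0.02 and 0.02 m and y of carton_center in the frame of bay between -0.03 and 0.03 m and angle between carton's own z axis and vertical below 0.12 rad and z of each of offcut_a_center, offcut_b_center in the frame of bay below 0.034 m and horizontal distance between offcut_a_center and bay between 0.055 and 0.125 m and horizontal distance between offcut_b_center and bay between 0.055 and 0.125 m and contact force between the fingers and carton below 0.3 N and value of joint sweep_bar above 0.265 m and linear speed of carton below 0.02 m/s); the robot touches nothing.
It fails at once if the filler tub is pushed more than 30 mm from its place (distance of tub from where it was at the start of the episode above 0.03 m).
It fails at once if the jar of screws is pushed more than 30 mm from its place (distance of jar from where it was at the start of the episode above 0.03 m).
It fails at once if the tape measure is pushed more than 30 mm from its place (distance of measure from where it was at the start of the episode above 0.03 m).
It fails at once if the carton falls freely from more than about 40 mm instead of being set down (linear speed of carton above 0.9 m/s and contact force between the fingers and carton below 0.05 N and height (world z) of carton_center below 0.3 m).
It also fails if it takes over 61 s, if anything falls off the work surface, if the arm or the gripper's body presses on something with over 40 N, if the wrist force passes 120 N, or if a joint passes its speed limit or range.

### The arm

A 6-joint arm with a two-finger parallel gripper is mounted at the origin on a cart in front of the work surface, level with it; the furniture and walls round the work are solid. World frame = base frame: x ahead of the robot, y to its left, z up, the work surface at z = 0. Lengths are in m, angles in rad, forces in N, time in s.
With the tool pointing down it reaches from about 0.275 to 0.825 m from the base axis. Payload 4.9 kg.
Tool frame: the origin (TCP) lies midway between the tips of the shut fingers; the grasp point (between the pads) lies 19 mm behind it (grip_point_offset is the distance from the TCP to the grasp point, in m); z points along the fingers, y is the line along which they close (so a half turn about z gives the same grasp; the last joint's range is limited). The gripper opens to 85 mm and grips with 20 to 120 N. Pads are 22 mm wide; open, the fingers measure 114 mm over their backs; the gripper's body (76 mm by 85 mm) begins 54 mm behind the grasp point. The pads swing forward as they close: fully open they stand 13 mm farther back than shut.
Start: joints at [-1.406, 0.326, -0.193, 1.052, 0, 1.437], TCP at [0.162, -0.526, 0.231] pointing down, gripper open.
Joint ranges: [-2.65, 2.65], [-0.97, 1.79], [-1.3, 1.35], [-1.93, 2.1], [-1.47, 1.37], [-3.14, 3.14]. Speed limits (rad/s): [2.57, 2.57, 3.14, 3.14, 3.14, 3.14].

### API

Orientations are given as a rotation vector (axis times angle).
In Python, from cell import * gives the robot as it stands. Calls block until the motion is done:
- movep(position, orientation): joint-space move of the TCP to a pose.
- move_l(position, velocity=0.15, rot=None, until_force=None): straight line of the TCP; rot=None keeps the orientation; velocity is the mean speed in m/s. With until_force (N) it stops when the force on the tool has changed by that much, and returns True; else False.
- set_joints(angles): joint-space move.
- let_go() and grab(newtons=None): open the fingers fully, or close them until they stop; newtons is the grip in N (None keeps the last).
- sleep(seconds).
- ik(position, orientation): joint angles nearest the present ones, or None.
- get_state(): the state.
- grab_frame(name): name is "side" or "top" or "wrist"; returns a dict with "img" (480x640x3 uint8, red, green, blue), "fx", "fy", "cx", "cy" (pixels), "cam_to_world" (4x4, takes a point from camera to world coordinates); the wrist camera has in their place "T_tool_cam" (4x4, takes a point from camera to tool coordinates, whose origin is the TCP and whose axes are the flange's). Camera axes: x right, y down, z forward; pixel columns grow to the right and rows downward; lengths in m; the calibration is good to about 2 mm. A picture is of the moment at which its call begins: read the wrist's pose just before it. There is no depth.
A pose or a line that the arm cannot do raises MotionError and nothing moves.
- sign_off(): hands the job in, once; it reports no verdict.
Trained networks look in the newest picture that a camera, given by its name, has taken for a name from the list of things; names that differ only in an ending like _2 or _b are one class to them, and where a whole thing is asked for, a point or a joint stands for the part that bears it (a point fixed in the world has none). Each returns a list of dicts, best first, with "score" (0 to 1); they miss things now and then, are a little off and sometimes report something else, mostly with a low value. They report only what shows in the picture. A call takes as long as a camera call.
- spot_in(camera, name): "centre" ([column, row] in pixels, amid what is visible of it).
- silhouettes(camera, name): "mask" (480x640 bool, what is visible of it) and "centre" ([column, row] in pixels, amid what is visible of it).
- tip_of(camera, name): "centre" ([column, row] in pixels: a listed point, or the origin of a listed thing).
The state is a dict: "clock": time; "q": joint angles; "joint_velocities": joint speeds; "tau": joint torques, N m; "position": TCP position; "eef_rot": TCP orientation; "contact_force": force on the tool from outside, world axes, zero at the start; "wrist_torque": the same for the moment, N m; "finger_gap": opening from 0.0 (shut) to 1.0 (fully open).
Only numpy, scipy, OpenCV 4.12 (cv2) and the standard library are available. Lean on these libraries where they do the work, as an engineer would, in place of code of your own. Each camera call takes 0.05 s, during which the arm holds its last target. There are 200 camera calls.

## Working session

There is one attempt and no reset: what is moved stays moved. The work goes in short steps, each a Python script; the robot and the scene stay as the last script left them, time stands still between calls to the robot, and variables do not carry over. Pictures are saved under pics/ and viewed, on a budget of 10 in all, crops included, one or two more only if the job needs it, and the job is handed in when it is done.

```bash
mkdir -p pics; ls; cat > h.py <<'E'
from cell import *
import numpy as np, cv2
from scipy.spatial.transform import Rotation as R
def ray(f,px,z):
    M=np.array(f["cam_to_world"]); d=M[:3,:3]@np.array([(px[0]-f["cx"])/f["fx"],(px[1]-f["cy"])/f["fy"],1.])
    o=M[:3,3]; return o+d*(z-o[2])/d[2]
def proj(f,p):
    M=np.linalg.inv(f["cam_to_world"]); c=M[:3,:3]@np.array(p)+M[:3,3]
    return np.array([f["fx"]*c[0]/c[2]+f["cx"],f["fy"]*c[1]/c[2]+f["cy"]])
def save(f,n): cv2.imwrite("pics/"+n,cv2.cvtColor(f["img"],cv2.COLOR_RGB2BGR))
E
python3 - <<'E'
from h import *
H=dict(carton_center=.0225,bay=.006,bar_grip=.085,offcut_a_center=.0195,offcut_b_center=.0195,tub=0,jar=0,measure=0,tray=0)
for c in("top","side"):
    f=grab_frame(c); save(f,c+"0.png"); print(c,np.round(f["cam_to_world"],3).tolist())
    for n,z in H.items():
        for d in tip_of(c,n)[:2]: print(n,round(d["score"],2),np.round(d["centre"],1),np.round(ray(f,d["centre"],z),4))
print(get_state())
E
```

```text
pics
top [[0.013, -0.989, 0.148, 0.246], [-1.0, -0.013, 0.006, -0.032], [-0.004, -0.148, -0.989, 1.973], [0.0, 0.0, 0.0, 1.0]]
carton_center 0.85 [423.1 260.4] [ 0.4775 -0.368   0.0225]
bay 0.65 [318.5 246.9] [ 0.5202 -0.0236  0.006 ]
bar_grip 0.71 [276.5 237.2] [0.5388 0.111  0.085 ]
offcut_a_center 0.81 [294.7 242.5] [0.532  0.0553 0.0195]
offcut_b_center 0.57 [345.1 252.5] [ 0.5008 -0.1117  0.0195]
tub 0.82 [217.8 258.9] [0.4764 0.3112 0.    ]
tub 0.49 [320.7 245.8] [ 0.5248 -0.0309  0.    ]
jar 0.77 [486.1 235.9] [ 0.5653 -0.5834  0.    ]
measure 0.58 [175.7 234.5] [0.5568 0.4555 0.    ]
tray 0.87 [320.4 246.1] [ 0.5238 -0.0299  0.    ]
side [[-0.887, -0.255, 0.385, -0.083], [-0.462, 0.475, -0.749, 1.161], [0.008, -0.842, -0.539, 0.952], [0.0, 0.0, 0.0, 1.0]]
carton_center 0.61 [372.8 209.4] [ 0.4749 -0.3757  0.0225]
bay 0.88 [320.5 257.7] [ 0.516  -0.0223  0.006 ]
bar_grip 0.69 [295.7 256.2] [0.5362 0.1051 0.085 ]
bar_grip 0.21 [374.9 210.1] [ 0.4289 -0.2712  0.085 ]
offcut_a_center 0.47 [304.4 266.6] [0.5303 0.0619 0.0195]
offcut_b_center 0.75 [334.8 242.1] [ 0.5064 -0.1101  0.
[... 222 characters left out ...]
. ] [ 0.5214 -0.0336  0.    ]
{'clock': 1.0, 'q': array([-1.40622550e+00,  3.26176932e-01, -1.92620862e-01,  1.05198995e+00,
       -1.82686876e-05,  1.43659448e+00]), 'joint_velocities': array([ 0.00017438, -0.00190894, -0.00010849,  0.00103224, -0.0022344 ,
        0.00116382]), 'tau': array([-8.48427753e-04, -4.43340325e+01,  2.62758172e+01,  1.23058595e-03,
       -2.18490595e-04,  1.43014070e-06]), 'position': array([ 0.16189746, -0.52564311,  0.23128547]), 'eef_rot': array([ 3.10659471e+00,  4.67566097e-01, -2.84882864e-05]), 'contact_force': array([-0.12209307, -0.03091229,  0.59727054]), 'wrist_torque': array([-0.04261453, -0.01190739, -0.0364001 ]), 'finger_gap': 0.9991746677172065}
```

```bash
cat >> h.py <<'E'
def down(a): # tool y axis (closing line) along world angle a, pointing down
    y=np.array([np.cos(a),np.sin(a),0]); z=np.array([0,0,-1.]); x=np.cross(y,z)
    return R.from_matrix(np.c_[x,y,z]).as_rotvec()
def wrist():
    s=get_state(); f=grab_frame("wrist"); T=np.eye(4); T[:3,:3]=R.from_rotvec(s["eef_rot"]).as_matrix(); T[:3,3]=s["position"]
    f["cam_to_world"]=T@np.array(f["T_tool_cam"]); return f
def rect(mask): # biggest blob contour
    c,_=cv2.findContours(mask.astype(np.uint8),cv2.RETR_EXTERNAL,cv2.CHAIN_APPROX_NONE); return max(c,key=cv2.contourArea)
E
python3 - <<'E'
from h import *
f0=grab_frame("top"); 
cv2.imwrite("pics/top1.png",cv2.cvtColor(cv2.resize(f0["img"][180:330,130:530],(800,300),interpolation=cv2.INTER_CUBIC),cv2.COLOR_RGB2BGR))
f=wrist(); print(np.round(f["T_tool_cam"],3).tolist(),f["fx"])
print(get_state()["clock"])
movep([0.42,-0.36,0.33],down(-1.4)); 
f=wrist(); save(f,"w1.png"); print(get_state()["clock"],proj(f,[.476,-.37,.045]))
for n,z in dict(carton_center=.0225).items():
    for d in tip_of("wrist",n): print(n,d["score"],d["centre"],ray(f,d["centre"],z))
for d in silhouettes("wrist","carton_center"):
    print(d["score"],d["centre"]); c=rect(d["mask"]); print(cv2.approxPolyDP(c,6,True)[:,0].tolist())
    p=np.array([ray(f,q,.045)[:2] for q in cv2.approxPolyDP(c,6,True)[:,0]]);print(np.round(p,4).tolist())
E
```

```text
[[-0.0, -0.954, -0.3, 0.077], [1.0, -0.0, 0.0, 0.001], [-0.0, -0.3, 0.954, -0.142], [0.0, 0.0, 0.0, 1.0]] 415.223099630777
1.1
2.375 [340.38950902 133.62369226]
carton_center 0.62 [343.9, 131.5] [ 0.47770745 -0.3743753   0.0225    ]
0.71 [344.4, 130.2]
[[322, 83], [311, 174], [367, 180], [382, 93]]
[[0.5194, -0.344], [0.4315, -0.3476], [0.4351, -0.4054], [0.5203, -0.4028]]
```

View pics/top1.png

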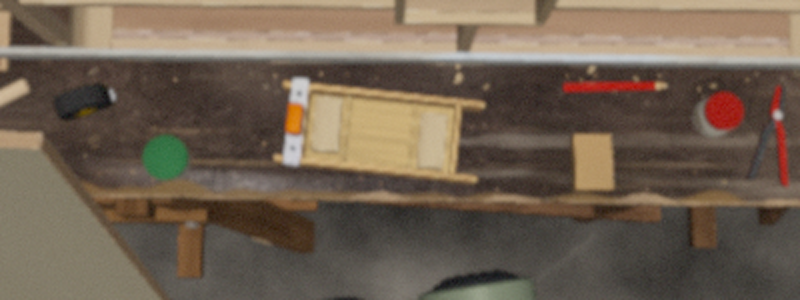

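View pics/w1.png

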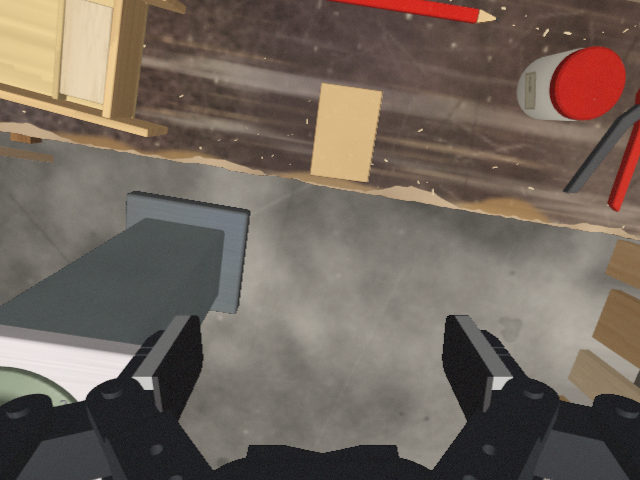

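```bash
python3 - <<'E'
from h import *
movep([0.40,-0.374,0.20],down(-np.pi/2+.038)); sleep(.2)
f=wrist(); 
for d in tip_of("wrist","carton_center"): print(d["score"],d["centre"],ray(f,d["centre"],.0225))
for d in silhouettes("wrist","carton_center")[:1]:
    q=cv2.approxPolyDP(rect(d["mask"]),8,True)[:,0]; p=np.array([ray(f,x,.045)[:2] for x in q]);print(q.tolist(),np.round(p,4).tolist(),d["score"])
save(f,"w2.png")
movep([0.42,-0.03,0.38],down(-np.pi/2-.17)); sleep(.2)
f=wrist(); save(f,"w3.png"); print(get_state()["clock"])
H=dict(bay=.006,bar_grip=.085,offcut_a_center=.0195,offcut_b_center=.0195,tray=0)
for n,z in H.items():
    for d in tip_of("wrist",n)[:2]: print(n,round(d["score"],2),np.round(d["centre"],1),np.round(ray(f,d["centre"],z),4))
np.save("f3.npy",f["cam_to_world"])
E
```

```text
0.94 [323.5, 114.3] [ 0.47577188 -0.37478185  0.0225    ]
[[280, 43], [282, 176], [364, 177], [368, 45]] [[0.5196, -0.3443], [0.4324, -0.3465], [0.4339, -0.4055], [0.5207, -0.4022]] 0.56
5.1167
bay 0.96 [303.8  88.5] [ 0.5228 -0.0274  0.006 ]
bay 0.56 [376.7  83.5] [ 0.5137 -0.1118  0.006 ]
offcut_a_center 0.78 [228.1  91.3] [0.5338 0.0576 0.0195]
offcut_b_center 0.85 [375.6  85.1] [ 0.5118 -0.1086  0.0195]
tray 0.57 [305.9  89.5] [ 0.5216 -0.0294  0.    ]
```

View pics/w2.png

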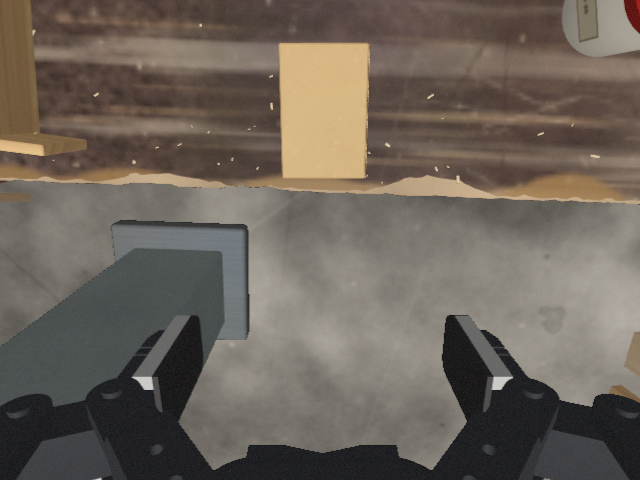

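View pics/w3.png

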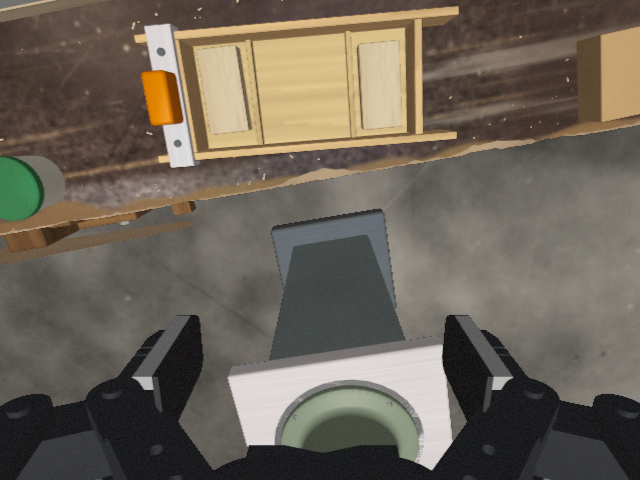

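```bash
python3 - <<'E'
from h import *
from scipy.optimize import least_squares
f=dict(grab_frame("wrist")); f["cam_to_world"]=np.load("f3.npy")
px=np.array([[457,12],[137,39],[456,135],[161,158]]); M=np.array([[.061,-.165],[.061,.165],[-.061,-.165],[-.061,.165]])
W=np.array([ray(f,p,.056)[:2] for p in px]); print(W.round(4).tolist())
def w(v,m): c,s=np.cos(v[2]),np.sin(v[2]); return m@np.array([[c,s],[-s,c]])+v[:2]
r=least_squares(lambda v:(w(v,M)-W).ravel(),[.52,-.03,-.13]); print(r.x.round(4),r.fun.round(4))
img=cv2.cvtColor(f["img"],cv2.COLOR_RGB2BGR)
def dr(m,z,col):
    P=np.array([proj(f,[*q,z]) for q in w(r.x,np.array(m))]); cv2.polylines(img,[P.round().astype(int)],True,col,1)
dr([[.065,-.165],[.065,.165],[-.065,.165],[-.065,-.165]],.056,(255,0,0))
dr([[.057,-.052],[.057,.052],[-.057,.052],[-.057,-.052]],.006,(0,0,255))
dr([[.07,.127],[.07,.153],[-.07,.153],[-.07,.127]],.067,(0,255,0))
dr([[.025,.128],[.025,.152],[-.025,.152],[-.025,.128]],.103,(255,0,255))
cv2.imwrite("pics/fit.png",cv2.resize(img[:200,90:490],(800,400)))
g=[ray(f,d["centre"],.085) for d in spot_in("wrist","bar_grip")[:1]];print(g, w(r.x,np.array([[0,.14]])))
E
```

```text
[[0.5648, -0.1933], [0.5958, 0.1296], [0.4453, -0.1833], [0.4762, 0.1397]]
[ 0.5205 -0.0268 -0.0941] [ 0.0009 -0.0035  0.001   0.0021 -0.001  -0.002  -0.0009  0.0035]
[array([0.53826027, 0.10078234, 0.085     ])] [[0.53365728 0.11255277]]
```

View pics/fit.png

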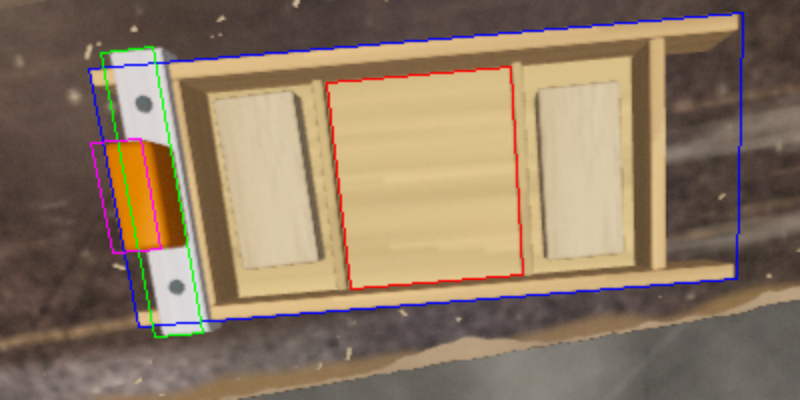

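```bash
python3 - <<'E'
from h import *
C=[.4762,-.3746]; o=down(-np.pi/2+.03)
movep([*C,.12],o); move_l([*C,.016],.1); grab(40); sleep(.3)
s=get_state(); print(s["finger_gap"],s["contact_force"])
move_l([*C,.06],.08); move_l([*C,.16],.15); sleep(.3)
s=get_state(); print(s["finger_gap"],s["contact_force"],s["clock"])
f=wrist(); save(f,"w4.png")
move_l([.5205,-.0268,.16],.2,rot=down(-np.pi/2-.094)); sleep(.2)
f=wrist(); save(f,"w5.png"); s=get_state();print(s["position"],s["clock"])
E
```

```text
0.6945012274398514 [-0.90934023  0.80789893  7.01034698]
0.6973631923523905 [ 0.42338503 -0.00665791 -2.39403821] 10.7333
[ 0.52045781 -0.02728045  0.15996395] 12.9333
```

View pics/w5.png

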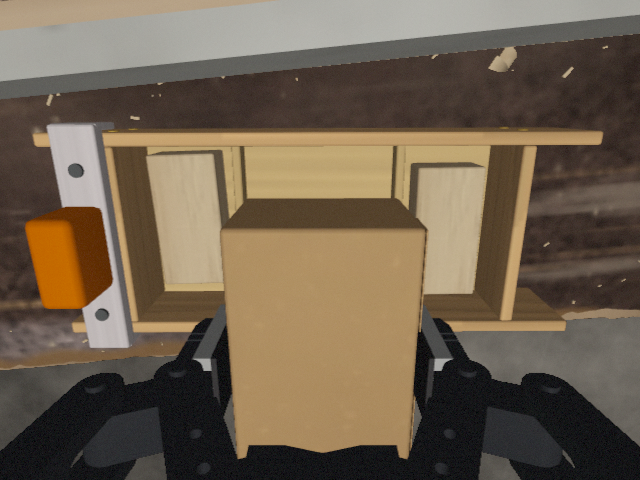

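```bash
python3 - <<'E'
from h import *
f=wrist()
for p in [(601,137),(35,139),(565,326),(75,327)]: print(ray(f,p,.056).round(4))
for p in [(135,328),(118,140),(503,324),(534,140)]: print('end wall',ray(f,p,.056).round(4))
for p in [(50,126),(85,347),(133,346)]: print('bar',ray(f,p,.067).round(4))
for p in [(27,221),(68,207),(102,208),(42,305),(83,306)]: print('grip',ray(f,p,.103).round(4))
for d in tip_of("wrist","bar_grip")[:2]: print(d, ray(f,d["centre"],.085))
E
```

```text
[ 0.5673 -0.1935  0.056 ]
[0.5971 0.1308 0.056 ]
[ 0.4459 -0.1826  0.056 ]
[0.4761 0.141  0.056 ]
end wall [0.4716 0.1015 0.056 ]
end wall [0.592  0.0833 0.056 ]
end wall [ 0.4513 -0.1417  0.056 ]
end wall [ 0.5692 -0.1553  0.056 ]
bar [0.603  0.1131 0.067 ]
bar [0.4668 0.1306 0.067 ]
bar [0.4645 0.0996 0.067 ]
grip [0.559  0.1148 0.103 ]
grip [0.564  0.0927 0.103 ]
grip [0.5619 0.0763 0.103 ]
grip [0.5137 0.121  0.103 ]
grip [0.511  0.0996 0.103 ]
{'centre': [75.3, 253.2], 'score': 0.66} [0.53510727 0.10751132 0.085     ]
```

```bash
python3 - <<'E'
from h import *
P=[.5216,-.0262]; o=down(-np.pi/2-.093)
move_l([*P,.07],.12,rot=o); move_l([*P,.028],.06); r=move_l([*P,.0195],.015,until_force=6); s=get_state(); print(r,s["position"],s["contact_force"])
let_go(); sleep(.3); s=get_state(); print(s["finger_gap"],s["contact_force"])
move_l([*P,.08],.06); move_l([*P,.17],.15); sleep(.2)
f=wrist(); 
for n,z in dict(carton_center=.0285,bar_grip=.085,offcut_a_center=.0195).items():
    for d in tip_of("wrist",n)[:2]: print(n,round(d["score"],2),np.round(d["centre"],1),ray(f,d["centre"],z).round(4))
# second view for bar grip, camera above it
u=np.array([np.cos(-.093),np.sin(-.093)]); G=np.array([.5345,.1085])
move_l([*(G-u*.10),.25],.2); sleep(.2)
f=wrist(); save(f,"w6.png"); print(get_state()["clock"])
for n,z in dict(carton_center=.0285,bar_grip=.085,offcut_a_center=.0195).items():
    for d in tip_of("wrist",n)[:2]: print(n,round(d["score"],2),np.round(d["centre"],1),ray(f,d["centre"],z).round(4))
for d in silhouettes("wrist","bar_grip")[:2]: print(d["score"],d["centre"])
np.save("f6.npy",f["cam_to_world"])
E
```

```text
True [ 0.52188459 -0.0262776   0.02282437] [-0.77103869  0.68602312  4.64393154]
1.0006009734879473 [ 0.91651658 -0.76050739 -0.20121734]
carton_center 0.91 [324.5 224.8] [ 0.5202 -0.0283  0.0285]
bar_grip 0.7 [ 88.  246.9] [0.5354 0.1064 0.085 ]
offcut_a_center 0.85 [199.2 212. ] [0.5356 0.0607 0.0195]Traceback (most recent call last):
  File "<stdin>", line 11, in <module>
cell.MotionError: the arm cannot follow that straight line within its joint ranges
```

```bash
python3 - <<'E'
from h import *
print(get_state()["q"].round(2))
u=np.array([np.cos(-.093),np.sin(-.093)]); v=np.array([-u[1],u[0]]); B=np.array([.5216,-.0262]);G=B+.135*v; print(G)
for a in (-np.pi/2-.093,np.pi/2-.093):
  for p in ([*(G-u*.10),.25],[*G,.2],[*G,.076],[*(B-.16*v),.076],[*(G-u*.10),.22],[*(G-u*.06),.22]):
    q=ik(p,down(a)); print(np.round(p,3),None if q is None else np.round(q,2))
E
```

```text
[-0.19  0.33 -0.36  0.89  0.    3.04]
[0.53413691 0.10821661]
[0.435 0.118 0.25 ] [ 0.1   0.13 -0.4   1.04  0.   -2.95]
[0.534 0.108 0.2  ] [ 0.06  0.34 -0.26  0.97  0.   -2.98]
[0.534 0.108 0.076] [ 0.06  0.47 -0.41  0.69  0.   -2.98]
[ 0.507 -0.186  0.076] [-0.49  0.46 -0.43  0.68  0.    2.75]
[0.435 0.118 0.22 ] [ 0.1   0.15 -0.46  0.96  0.   -2.95]
[0.474 0.114 0.22 ] [ 0.08  0.22 -0.37  0.98  0.   -2.96]
[0.435 0.118 0.25 ] [ 0.1   0.13 -0.4   1.04  0.    0.19]
[0.534 0.108 0.2  ] [ 0.06  0.34 -0.26  0.97  0.    0.16]
[0.534 0.108 0.076] [ 0.06  0.47 -0.41  0.69  0.    0.16]
[ 0.507 -0.186  0.076] [-0.49  0.46 -0.43  0.68  0.   -0.39]
[0.435 0.118 0.22 ] [ 0.1   0.15 -0.46  0.96  0.    0.19]
[0.474 0.114 0.22 ] [ 0.08  0.22 -0.37  0.98  0.    0.18]
```

```bash
python3 - <<'E'
from h import *
u=np.array([np.cos(-.093),np.sin(-.093)]); v=np.array([-u[1],u[0]]); B=np.array([.5216,-.0262]);G=B+.135*v
s=get_state(); move_l([*B,.25],.2); movep([*G,.25],down(np.pi/2-.093)); sleep(.2)
f=wrist(); save(f,"w6.png"); print(get_state()["clock"])
for n,z in dict(carton_center=.0285,bar_grip=.085,offcut_a_center=.0195,offcut_b_center=.0195).items():
    for d in tip_of("wrist",n)[:2]:
        w=ray(f,d["centre"],z)[:2]; print(n,round(d["score"],2),np.round(d["centre"],1),w.round(4),'tray',(w-B)@u,(w-B)@v)
np.save("f6.npy",f["cam_to_world"])
E
```

```text
21.4167
carton_center 0.78 [170.6 198.7] [ 0.521  -0.0268] tray -0.0005735386465710299 -0.0006206071143785216
carton_center 0.46 [549.1 102.1] [0.47   0.3025] tray -0.08189701957502644 0.32248353196409346
bar_grip 0.67 [330.1 211. ] [0.5318 0.1136] tray -0.0028363405176368523 0.1401432796173518
offcut_b_center 0.58 [ 77.  191.7] [ 0.5083 -0.1134] tray -0.005185802918542158 -0.08809158120672018
```

View pics/w6.png

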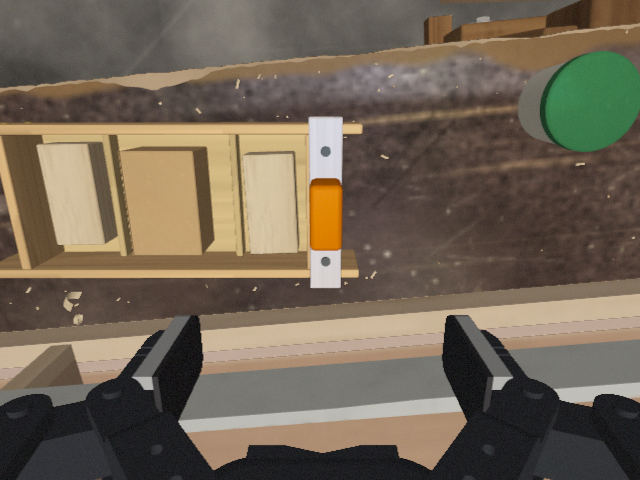

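```bash
python3 - <<'E'
from h import *
u=np.array([np.cos(-.093),np.sin(-.093)]); v=np.array([-u[1],u[0]]); B=np.array([.5216,-.0262]);G=B+.139*v
o=down(np.pi/2-.093)
move_l([*G,.15],.15,rot=o); r=move_l([*G,.073],.06,until_force=10); print(r)
grab(30); sleep(.3); s=get_state(); print(s["finger_gap"],s["position"],s["contact_force"])
E=B-.142*v
print(move_l([*E,.073],.08,until_force=20)); sleep(.2); s=get_state()
print((s["position"][:2]-B)@v,s["contact_force"],s["finger_gap"],s["clock"])
E
```

```text
False
0.27687034004090716 [0.53455769 0.11202405 0.07317775] [-1.03028246 -1.7015743   3.97100364]
False
-0.1421910465684461 [1.65635639 0.86981664 5.6151208 ] 0.27819575485336034 28.6083
```

Swept 281 mm with low forces. Release, retreat and check.

```bash
python3 - <<'E'
from h import *
u=np.array([np.cos(-.093),np.sin(-.093)]); v=np.array([-u[1],u[0]]); B=np.array([.5216,-.0262]);E=B-.142*v
let_go(); sleep(.2); move_l([*E,.15],.08); move_l([*(B-.04*v),.27],.15); sleep(.3)
f=wrist(); save(f,"w7.png"); s=get_state(); print(s["clock"],s["contact_force"])
for n,z in dict(carton_center=.0285,bar_grip=.085,offcut_a_center=.0195,offcut_b_center=.0195).items():
    for d in tip_of("wrist",n)[:2]:
        w=ray(f,d["centre"],z)[:2]; print(n,round(d["score"],2),np.round(d["centre"],1),'tray',(w-B)@u,(w-B)@v)
E
```

```text
32.1 [ 0.22510308 -0.053054   -0.86301395]
carton_center 0.58 [365.5 196.3] tray 0.0009317778452656193 -0.0005409148020365977
bar_grip 0.71 [197.3 206.6] tray -0.0022107847154428624 -0.1413574115194167
offcut_a_center 0.61 [456.9 201.7] tray 0.00808944688040086 0.08840560362099684
offcut_b_center 0.73 [273.1 187.8] tray -0.0055249561203665936 -0.08773515435172227
```

View pics/w7.png

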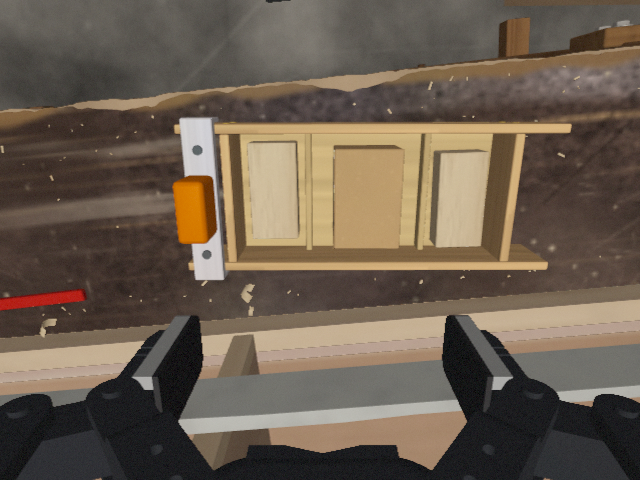

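```bash
python3 -c "
from cell import *
sign_off()"
```

```text
the job is handed in; nothing more can be done
```

I set the carton down in the middle bay, let go of it, swept the bar to the other end of the tray by its orange grip, and handed the job in. The robot's clock read about 32 s of the 61 s allowed.

**Last picture:**
- The carton lies flat, within about 1 mm of the bay centre.
- Both offcuts are in their end bays, about 88 mm from the bay centre.
- The bar sits just beyond the -y end wall, at tray y of about -141 mm.

**Sweep:** The gripper moved about 281 mm holding the bar. The 20 N force stop did not trigger, and the wrist force read about 6 N at the end. At the last check the gripper was open and clear of everything.

**Disagreements:**
- The corner fit of the tray in the first wrist view was off by up to 3.5 mm in length. A closer view settled it.
- Early estimates of the bar grip ranged from 135 to 140 mm along the tray. I gripped it at 139 mm.
- I did not check the tub, jar and tape measure again after the moves. The arm's path stayed clear of them.

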